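# Snap two nib cases into the latched sloped rack

### The arm

A 6-joint arm with a two-finger parallel gripper is mounted at the origin on the work surface. World frame = base frame: x ahead of the robot, y to its left, z up, the work surface at z = 0. Lengths are in mm, angles in degrees, forces in N, time in s.
With the tool pointing down it reaches from about 300 to 850 mm from the base axis. Payload 4.2 kg.
Tool frame: the origin (TCP) lies on the centre line of the jaws, within the pads' length; the fingertips stand 11 mm ahead of it and the grasp point (between the pads) lies 8 mm behind it; z points along the fingers, y is the line along which they close (so a half turn about z gives the same grasp; the last joint's range is limited). The gripper opens to 91 mm and grips with 3 to 60 N. Pads are 32 mm wide; open, the fingers measure 118 mm over their backs; the gripper's body (76 mm by 178 mm) begins 60 mm behind the grasp point.
Start: joints at [-73.167, 18.312, 89.639, -0, 72.044, -1.146], TCP at [177.491, -546.936, 224.976] pointing down, gripper open.
Joint ranges: [-177.97, 177.97], [-48.28, 115.42], [12.27, 149.76], [-77.06, 257.06], [2.81, 150.46], [-146.56, 146.56]. Speed limits (degrees/s): [147.25, 147.25, 180, 180, 180, 180].

### API

Orientations are given as [roll, pitch, yaw] about the fixed x, y, z axes, in that order (R = Rz(yaw) Ry(pitch) Rx(roll)).
In Python, from workcell import env, grab_frame, camera_model, models gives the robot as it stands.
- The arm moves only by the shell command python3 -m crank 'ROWS' [FORCE]. ROWS is text: rows parted by semicolons, each of 7 numbers parted by spaces: the closure, from -1 (fully open) to 1 (shut), so that 0 is half open, then the shift along the tool's x, y, z in mm, then the turn, a rotation vector about the tool's x, y, z in degrees. A call has 1 to 10 rows; each row shifts and turns the commanded pose from where the row before left it, along the tool's axes as they then stand; what a row does not reach is not made up. A row lasts 1/8 s, in which the tool goes at most 62.5 mm and 10.7 degrees, less where a joint would pass 70% of its speed; a pose out of reach is approached as far as the arm can. A call is refused whole if a number of a shift passes 62.5 or a number of a turn 10.7, either way. A call with a gripper value outside its range is refused whole. The fingers move at their own pace and stop on an object; FORCE is the grip in N (left out, the last holds). Time passes only in rows, so rows that do not move let the fingers close. It gives the time, the measured TCP pose, the force, the opening and the grip force at its end, in the units of the state.
- env.state(): the state, without advancing time (a new reading comes with each control period).
- grab_frame(name): name is "scene" or "top" or "wrist"; returns the picture (420x560x3 uint8, blue, green, red); there is no depth.
- camera_model(name): a dict with "K" (3x3 intrinsics, pixels), "R" (3x3) and "t" (3): a world point X has camera coordinates R X + t; the wrist camera has in their place "mount" (4x4, takes a point from camera to tool coordinates, whose origin is the TCP and whose axes are the flange's). Camera axes: x right, y down, z forward; pixel columns grow to the right and rows downward; lengths in mm; the calibration is good to about 2 mm. A picture is of the moment at which its call begins: read the wrist's pose just before it. camera_model takes no time and is no camera call.
- env.job_done(): hands the job in; it is judged then, once.
Trained networks look in the newest picture that a camera, given by its name, has taken for a name from the list of things; names that differ only in an ending like _2 or _b are one class to them, and where a whole thing is asked for, a point or a joint stands for the part that bears it (a point fixed in the world has none). Each returns a list of dicts, best first, with "p" (0 to 1); they miss things now and then, are a little off and sometimes report something else, mostly with a low value. They report only what shows in the picture. A call takes as long as a camera call.
- models.search_frame(name, camera): "point" ([x, y, z] in mm, in world coordinates, good to about 4 mm: the middle of the surface that is visible of it).
The state is a dict: "time_s": time; "qpos": joint angles; "qvel": joint speeds; "effort": joint torques, N m; "ee_pos": TCP position; "ee_rot": TCP orientation; "force": force on the tool from outside, world axes, zero at the start; "torque": the same for the moment, N m; "gripper_width": finger opening in mm; "gripper_force": force on a finger pad.
Only numpy, scipy, OpenCV 4.12 (cv2) and the standard library are available. Lean on these libraries where they do the work, as an engineer would, in place of code of your own. Each camera call takes 0.05 s, during which the arm holds its last target. There are 200 camera calls.

### The job

Put the two metal nib cases away in the sloped wooden rack, each lying flat in the bay of its own length. Press each one down past its spring latch until it lies fully down on the bed and the latch has snapped back shut over its end. Leave the other things on the table where they are.

Things in the scene. Friction and masses are not known exactly. Their poses are not given: they have to be found in the camera images.
- long_case_center (a point): Centre of the long nib case, a closed aluminium tin 112 mm long (its x), 38 mm wide (its y), 26 mm thick (its z), about 0.12 kg, lying flat on the table; this point is 13 mm above its underside. It is the longer and narrower of the two tins and is symmetric end for end.
- long_bay: Sloped beech bay of the rack for the long case. Origin: middle of the bed's top face, on which the case lies (a seated case's centre is 13 mm out along z), 52 mm above the table. x points up the slope (20 degrees, rising away from the robot), y across, z square out of the bed. The bed is 30 mm wide. Two bays stand side by side on one board, 132 mm apart, in either order.
- long_lip (a point): Foot of the inner face of the long bay's toe lip, about 18 mm high with its top flared outwards, at the low end: x = -58.5 mm of the bay; the shut latch's upright face is at x = 58.5 mm (2.5 mm play at each end). Four corner cheeks, 14 mm long and 14 mm high, have inner faces at y = +-21.5 mm, 2.5 mm clear of the case; between them the long sides are open for fingers.
- long_latch (a joint): Spring latch at the high end of the long bay: 0 m when shut, positive when pushed back up the slope (+x of the bay), at most 0.012. The spring gives 1.4 N at 0, 2.6 N at 6 mm. A case pressed down on the nose's sloped top pushes it back 3 to 7 mm (some 3 to 15 N downward); it snaps shut over the case's top once the case is fully down.
- long_latch_nose (a point): Inner tip of the steel nose of the long bay's latch, 24 mm wide across: shut, it lies at x = 51 mm, z = 29 mm of the bay. The nose's underside is 27.5 mm above the bed; its top slopes from the tip up and back (9 mm back over 18 mm rise). A flat thumb tab sticks out behind it, its top 47.5 mm above the bed.
- short_case_center (a point): Centre of the short nib case, a closed aluminium tin 80 mm long (its x), 54 mm wide (its y), 26 mm thick (its z), about 0.12 kg, lying flat on the table; this point is 13 mm above its underside. It is the shorter and wider of the two tins and is symmetric end for end.
- short_bay: Sloped beech bay of the rack for the short case. Origin: middle of the bed's top face, on which the case lies (a seated case's centre is 13 mm out along z), 52 mm above the table. x points up the slope (20 degrees, rising away from the robot), y across, z square out of the bed. The bed is 46 mm wide. Two bays stand side by side on one board, 132 mm apart, in either order.
- short_lip (a point): Foot of the inner face of the short bay's toe lip, about 18 mm high with its top flared outwards, at the low end: x = -42.5 mm of the bay; the shut latch's upright face is at x = 42.5 mm (2.5 mm play at each end). Four corner cheeks, 14 mm long and 14 mm high, have inner faces at y = +-29.5 mm, 2.5 mm clear of the case; between them the long sides are open for fingers.
- short_latch (a joint): Spring latch at the high end of the short bay: 0 m when shut, positive when pushed back up the slope (+x of the bay), at most 0.012. The spring gives 1.4 N at 0, 2.6 N at 6 mm. A case pressed down on the nose's sloped top pushes it back 3 to 7 mm (some 3 to 15 N downward); it snaps shut over the case's top once the case is fully down.
- short_latch_nose (a point): Inner tip of the steel nose of the short bay's latch, 24 mm wide across: shut, it lies at x = 35 mm, z = 29 mm of the bay. The nose's underside is 27.5 mm above the bed; its top slopes from the tip up and back (9 mm back over 18 mm rise). A flat thumb tab sticks out behind it, its top 47.5 mm above the bed.
- ink_jar: Bystander: ink jar, 52 mm across, 52 mm tall. Origin: centre of its underside.
- eraser: Bystander: white eraser, 50 x 20 x 12 mm. Origin: centre of its underside.
- pen: Bystander: dip pen lying flat, about 185 mm long, 12 mm thick at its square collar. Origin: centre of its underside.
- tumbler: Bystander: glass tumbler, 68 mm across, 115 mm tall. Origin: centre of its underside.
- paper_cup: Bystander: white cup, 74 mm across, 85 mm tall. Origin: centre of its underside.
- parcel: Bystander: brown cardboard parcel, 90 x 140 x 45 mm. Origin: centre of its underside.
- weight: Bystander: brass paperweight disc, 36 mm across, 22 mm tall. Origin: centre of its underside.

How it is judged:
By the outcome, as a careful person would: the job done as asked, in the order asked, and still so for the second after the job is handed in, with the robot touching nothing.
It also fails if it takes over 61 s, if anything falls off the work surface, if the arm or the gripper's body presses on something with over 40 N, if the wrist force passes 120 N, or if a joint passes its speed limit or range.

## Working session

There is one attempt and no reset: what is moved stays moved. The work goes in short steps, Python scripts to look and compute and a shell command to move; the robot and the scene stay as the last step left them, time stands still between calls to the robot, and variables do not carry over. Pictures are saved under pics/ and viewed, at most 10 in all, crops included, and the job is handed in when it is done.

```bash
ls; mkdir -p pics
python3 - <<'E'
from workcell import env, grab_frame, camera_model, models
import cv2, numpy as np
for c in ("scene","top"):
    cv2.imwrite(f"pics/{c}1.png",grab_frame(c))
    for n in ["long_case_center","short_case_center","long_bay","short_bay","long_lip","short_lip","long_latch_nose","short_latch_nose"]+(["ink_jar","eraser","pen","tumbler","paper_cup","parcel","weight"] if c=="top" else []):
        print(c,n,[(np.round(d["point"],0).tolist(),round(d["p"],2)) for d in models.search_frame(n,c)[:2]])
s=env.state();print(s["time_s"],s["ee_pos"],s["ee_rot"],s["gripper_width"],s["force"])
print(camera_model("wrist")["mount"])
E
```

```text
pics
scene long_case_center [([502.0, -98.0, 24.0], 0.74)]
scene short_case_center [([555.0, -271.0, 23.0], 0.84)]
scene long_bay [([583.0, 129.0, 57.0], 0.64)]
scene short_bay [([582.0, 131.0, 55.0], 0.73), ([557.0, 256.0, 53.0], 0.68)]
scene long_lip [([582.0, 126.0, 53.0], 0.56)]
scene short_lip [([552.0, 258.0, 54.0], 0.59)]
scene long_latch_nose [([616.0, 137.0, 98.0], 0.74), ([581.0, 129.0, 55.0], 0.53)]
scene short_latch_nose [([582.0, 264.0, 95.0], 0.64)]
top long_case_center [([494.0, -96.0, 21.0], 0.86), ([569.0, 133.0, 56.0], 0.32)]
top short_case_center []
top long_bay [([568.0, 132.0, 58.0], 0.61)]
top short_bay [([548.0, 262.0, 52.0], 0.9), ([606.0, 137.0, 120.0], 0.29)]
top long_lip [([568.0, 131.0, 54.0], 0.61), ([548.0, -259.0, 25.0], 0.34)]
top short_lip [([546.0, 258.0, 50.0], 0.67), ([597.0, -168.0, 21.0], 0.29)]
top long_latch_nose [([606.0, 139.0, 120.0], 0.43)]
top short_latch_nose []
top ink_jar [([638.0, -51.0, 51.0], 0.8)]
top eraser []
top pen [([683.0, -201.0, 8.0], 0.73), ([568.0, 131.0, 54.0], 0.72)]
top tumbler [([666.0, -385.0, 78.0], 0.83), ([568.0, 133.0, 55.0], 0.59)]
top paper_cup [([384.0, -363.0, 46.0], 0.84), ([610.0, 142.0, 117.0], 0.64)]
top parcel [([547.0, 261.0, 53.0], 0.7), ([772.0, 8.0, 48.0], 0.65)]
top weight [([602.0, -166.0, 24.0], 0.53)]
1.25 [ 177.48051101 -546.9625582   224.96933971] [1.79994398e+02 2.20164895e-04 1.79762087e+01] 91.32854953134071 [-0.76203629  0.46668537  0.61753062]
[[ 7.80099768e-04 -9.69325606e-01 -2.45778886e-01  7.03468925e+01]
 [ 9.99999451e-01  5.84289126e-04  8.69614686e-04 -2.40142019e-01]
 [-6.99333852e-04 -2.45779430e-01  9.69325530e-01 -1.59880133e+02]
 [ 0.00000000e+00  0.00000000e+00  0.00000000e+00  1.00000000e+00]]
```

View pics/top1.png

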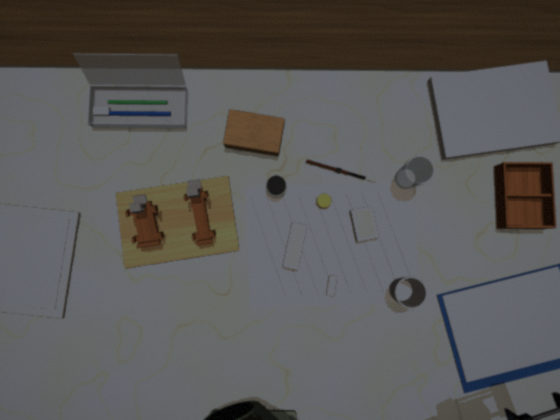

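View pics/scene1.png

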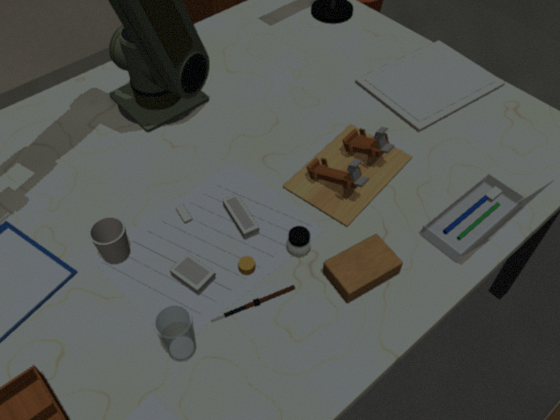

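```bash
cat > h.py <<'E'
from workcell import env, grab_frame, camera_model, models
import cv2, numpy as np
from scipy.spatial.transform import Rotation as Ro
def pose():
    s=env.state(); return np.array(s["ee_pos"]),Ro.from_euler("xyz",s["ee_rot"],degrees=True).as_matrix()
def delta(p,R):
    "tool-frame shift and rotvec from here to pose (shift in the present axes)"
    p0,R0=pose(); return np.round(R0.T@(np.array(p)-p0),1),np.round(Ro.from_matrix(R0.T@R).as_rotvec(degrees=True),2)
def cam(c,pr=None):
    m=camera_model(c)
    if c!="wrist": return m["K"],np.array(m["R"]),np.array(m["t"])
    p,R=pr if pr else pose(); M=np.array(m["mount"])
    Rc=R@M[:3,:3]; C=R@M[:3,3]+p
    return m["K"],Rc.T,-Rc.T@C
def proj(X,c):
    K,R,t=c; x=(np.atleast_2d(X)@R.T+t)@np.array(K).T; return x[:,:2]/x[:,2:]
def ray(uv,c,z):
    K,R,t=c; uv=np.atleast_2d(uv); d=np.c_[uv,np.ones(len(uv))]@np.linalg.inv(K).T@R; C=-R.T@t
    return C+d*((z-C[2])/d[:,2])[:,None]
def down(yaw): return Ro.from_euler("xyz",[180,0,yaw],degrees=True).as_matrix()
def shot(name):
    pr=pose(); im=grab_frame("wrist"); np.savez(f"pics/{name}.npz",p=pr[0],R=pr[1],im=im); cv2.imwrite(f"pics/{name}.png",im)
    return im,cam("wrist",pr)
def load(name):
    d=np.load(f"pics/{name}.npz"); return d["im"],cam("wrist",(d["p"],d["R"]))
def find(*ns,c="wrist"):
    for n in ns: print(n,[(np.round(d["point"],0).tolist(),round(d["p"],2)) for d in models.search_frame(n,c)[:2]])
E
python3 -m crank '-1 55 -19.5 0 0 0 0;-1 55 -19.5 0 0 0 0;-1 55 -19.5 0 0 0 0;-1 55 -19.5 0 0 0 0;-1 55 -19.5 0 0 0 0;-1 55 -19.5 10 0 0 0;-1 55 -19.5 20 0 0 0;-1 55 -19.5 20 0 0 0;-1 0 0 0 0 0 0;-1 0 0 0 0 0 0'
python3 - <<'E'
from h import *
im,c=shot("w_short"); find("short_case_center"); print(pose()[0],c[0])
E
```

```text
time_s: 2.5
ee_pos: [547.6, -262.9, 174.9]
ee_rot: [180.0, 0.0, 18.0]
force: [-0.2, -0.2, 0.2]
gripper_width: 91.2
gripper_force: 0.0
short_case_center [([553.0, -267.0, 29.0], 0.56)]
[ 547.21232407 -263.73404304  175.65914331] [[350.40227103   0.         277.39880762]
 [  0.         350.40227103 206.08823489]
 [  0.           0.           1.        ]]
```

```bash
python3 -m crank '-1 -30 -54 0 0 0 0;-1 -30 -54 0 0 0 0;-1 -30 -54 0 0 0 0;-1 0 0 0 0 0 0;-1 0 0 0 0 0 0'
python3 - <<'E'
from h import *
im,c=shot("w_long"); find("long_case_center"); print(pose()[0])
a=cv2.imread("pics/w_short.png"); m=np.hstack([a,im]); m=cv2.convertScaleAbs(m,alpha=1.8); cv2.imwrite("pics/both.png",cv2.resize(m,(800,300),interpolation=cv2.INTER_AREA))
E
```

```text
time_s: 3.22
ee_pos: [412.8, -137.6, 176.1]
ee_rot: [179.9, -0.2, 17.9]
force: [0.1, -0.3, -0.8]
gripper_width: 91.4
gripper_force: 0.0
long_case_center [([493.0, -98.0, 21.0], 0.92)]
[ 413.44776663 -137.75746764  175.60743643]
```

View pics/both.png

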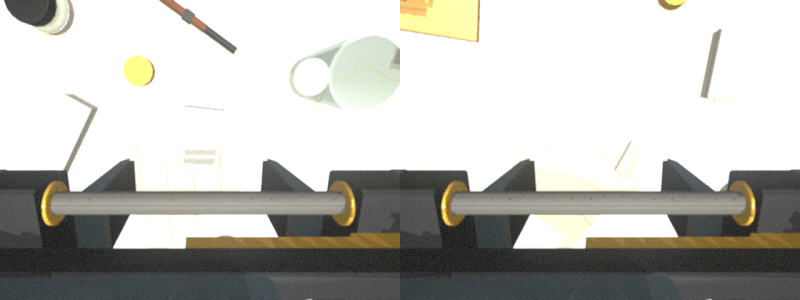

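Run:
```python
from h import *
im,c=load("w_long"); print(proj([493,-98,26],c),proj([553,-267,26],c))
g=im[:240]; lab=cv2.cvtColor(g,cv2.COLOR_BGR2GRAY); print(np.percentile(lab,[5,50,95]))
a=cv2.createCLAHE(4,(4,4)).apply(lab)
im2,_=load("w_short"); b=cv2.createCLAHE(4,(4,4)).apply(cv2.cvtColor(im2[:240],cv2.COLOR_BGR2GRAY))
cv2.imwrite("pics/wl.png",cv2.resize(np.vstack([a,b]),(700,600)))
```

```text
[[261.6147553   95.65041554]] [[474.03189909  89.48335072]]
[154. 187. 194.]
```

View pics/wl.png

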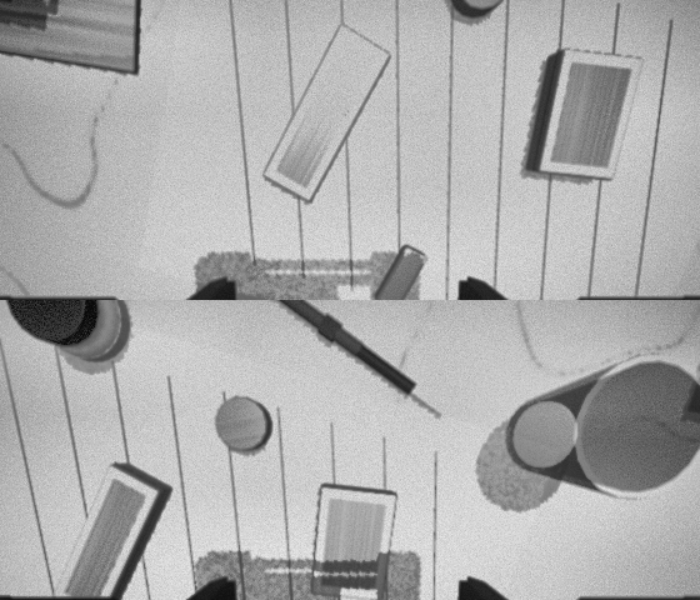

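Run:
```python
from h import *
_,c=load("w_long");_,c2=load("w_short")
for n,cc,q in (("long",c,[(343,25),(390,54),(310,201),(264,175)]),("short",c,[(563,50),(641,58),(610,180),(541,170)]),("long from 2",c2,[(116,166),(158,186)]),("short from 2",c2,[(321,187),(396,193)])):
    X=ray(np.array(q)/1.25,cc,26)[:,:2]; print(n,X.round(1).tolist(),X.mean(0).round(1),[np.linalg.norm(X[i]-X[i-1]).round(1) for i in range(len(X))])
    if len(X)==4:
        v=X[0]+X[1]-X[2]-X[3]; print("yaw",np.degrees(np.arctan2(v[1],v[0])))
```

```text
long [[551.8, -90.5], [544.8, -125.0], [436.8, -102.9], [444.2, -67.2]] [494.4 -96.4] [np.float64(110.0), np.float64(35.2), np.float64(110.3), np.float64(36.5)]
yaw -11.865274679781795
short [[582.0, -231.8], [593.4, -282.6], [515.5, -298.6], [506.9, -249.7]] [ 549.5 -265.6] [np.float64(77.2), np.float64(52.1), np.float64(79.6), np.float64(49.6)]
yaw 12.494066935865623
long from 2 [[552.7, -93.8], [548.2, -124.2]] [ 550.4 -109. ] [np.float64(30.7), np.float64(30.7)]
short from 2 [[582.8, -232.5], [595.1, -283.8]] [ 589.  -258.2] [np.float64(52.7), np.float64(52.7)]
```

```bash
python3 -m crank '-1 22 -47 -9 0 0 0;-1 22 -47 -9 0 0 0;-1 22 -47 -9 0 0 0;-1 22 -47 -9 0 0 0;-1 22 -47 -9 0 0 0;-1 22 -47 -9 0 0 0;-1 0 0 0 0 0 9;-1 0 0 0 0 0 0;-1 0 0 0 0 0 0'
python3 - <<'E'
from h import *
im,c=shot("w_bay"); find("long_bay","short_bay","long_latch_nose","short_latch_nose","long_lip","short_lip")
print(pose()[0])
a=cv2.createCLAHE(3,(4,4)).apply(cv2.cvtColor(im[:250],cv2.COLOR_BGR2GRAY)); cv2.imwrite("pics/wb.png",cv2.resize(im[:250],(800,357),interpolation=cv2.INTER_CUBIC))
E
```

```text
time_s: 4.45
ee_pos: [451.3, 172.0, 228.6]
ee_rot: [180.0, 0.0, 9.0]
force: [-0.9, 0.1, 0.2]
gripper_width: 91.0
gripper_force: 0.0
long_bay [([571.0, 132.0, 50.0], 0.88)]
short_bay [([549.0, 261.0, 56.0], 0.78)]
long_latch_nose [([603.0, 135.0, 118.0], 0.74), ([578.0, 262.0, 114.0], 0.62)]
short_latch_nose [([572.0, 265.0, 116.0], 0.63)]
long_lip [([565.0, 138.0, 57.0], 0.98)]
short_lip [([546.0, 261.0, 52.0], 0.87)]
[450.79149867 172.23326125 228.96898743]
```

View pics/wb.png

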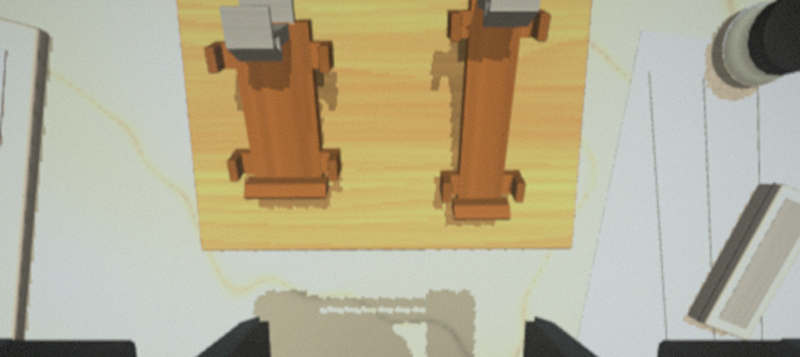

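```bash
cat > fit.py <<'E'
from h import *
from scipy.optimize import least_squares
def bays(q):
    x,y,yaw=q; R=Ro.from_euler("z",yaw,degrees=True).as_matrix()@Ro.from_euler("y",-20,degrees=True).as_matrix()
    L=np.array([x,y,52]); S=L+R@[0,132,0]; return L,S,R
# (bay, local pts of a line, image points on it)
def model(q,b,P):
    L,S,R=bays(q); return (L if b=="L" else S)+np.atleast_2d(P)@R.T
def res(q,c,ob):
    r=[]
    for b,A,B,pts in ob:
        a,e=proj(model(q,b,[A,B]),c); n=np.array([-(e-a)[1],(e-a)[0]])/np.linalg.norm(e-a)
        r+=[(np.array(p)-a)@n for p in pts]
    return np.array(r)
def draw(im,c,q,k):
    im=cv2.resize(im,None,fx=k,fy=k,interpolation=cv2.INTER_CUBIC)
    for b,w,h in (("L",15,58.5),("S",23,42.5)):
        cw=w+6.5
        lines=[([-h,-w,0],[h,-w,0]),([-h,w,0],[h,w,0]),([-h,-w,0],[-h,w,0]),([h-7.5,-12,29],[h-7.5,12,29]),([h+1.5,-12,47],[h+1.5,12,47])]
        for s in (1,-1):
          for t in (1,-1): lines+=[([t*h,s*cw,14],[t*(h-14),s*cw,14])]
        for A,B in lines:
            u=proj(model(q,b,[A,B]),c)*k; cv2.line(im,tuple(map(int,u[0])),tuple(map(int,u[1])),(0,255,0),1)
    return im
E
python3 - <<'E'
from fit import *
im,c=load("w_bay"); s=1.4286
f=lambda *p:[(a/s,b/s) for a,b in p]
ob=[("L",[-50,15,0],[30,15,0],f((461,165),(469,70))),("L",[-50,-15,0],[30,-15,0],f((506,165),(516,70))),
("S",[-35,23,0],[20,23,0],f((249,165),(242,95))),("S",[-35,-23,0],[20,-23,0],f((321,165),(313,75))),
("L",[-58.5,-15,0],[-58.5,15,0],f((482,201))),("S",[-42.5,-15,0],[-42.5,15,0],f((286,180)))]
r=least_squares(res,[570,132,9],args=(c,ob),loss="soft_l1"); print(r.x.round(1),bays(r.x)[1].round(1),r.fun.round(1))
np.save("rack.npy",r.x)
d=draw(im,c,r.x,3); cv2.imwrite("pics/ov.png",d[0:500,390:1190])
E
```

```text
[561.5 130.5   9.2] [540.4 260.8  52. ] [ 0.1  0.8  0.3 -0.9 -2.5  0.8 -0.  -0.1  0.2 -0.1]
```

View pics/ov.png

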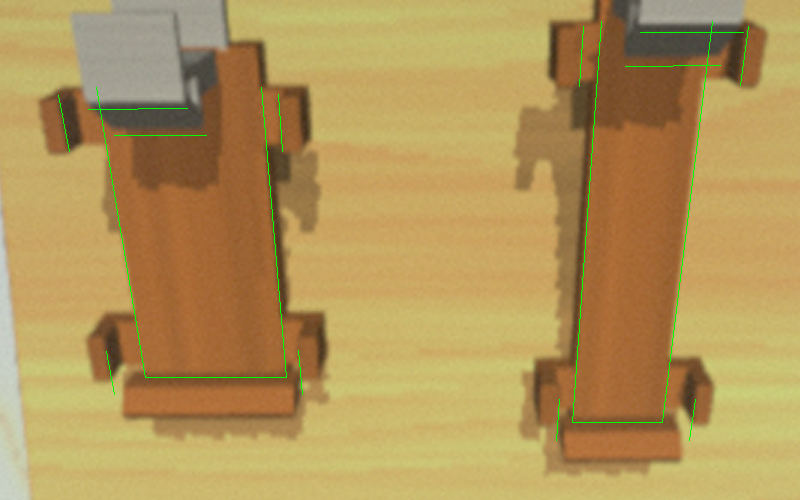

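Run:
```python
from fit import *
L,S,R=bays(np.load("rack.npy")); T=R@np.diag([1,-1,-1]); p=(L+S)/2+R@[-75,0,70]; print(p,delta(p,T))
```

```text
[457.73612145 180.62435079  92.12697271] (array([  8.2,  -7.2, 136.8]), array([ 0.04, 19.99, -0.22]))
```

```bash
python3 -m crank '-1 3 -2 46 0 0 0;-1 3 -2 46 0 0 0;-1 2 -3 45 0 0 0;-1 0 0 0 0 10 0;-1 0 0 0 0 10 0;-1 0 0 0 0 0 0;-1 0 0 0 0 0 0'
python3 - <<'E'
from fit import *
im,c=shot("w_bay2"); print(pose()[0])
d=draw(im,c,np.load("rack.npy"),2); cv2.imwrite("pics/ov2.png",d[0:420,150:950])
E
```

```text
time_s: 5.68
ee_pos: [459.6, 181.4, 93.2]
ee_rot: [-180.0, -20.1, 9.0]
force: [1.4, 0.1, 0.4]
gripper_width: 91.0
gripper_force: 0.0
[460.20583928 181.56734242  93.40875153]
```

View pics/ov2.png

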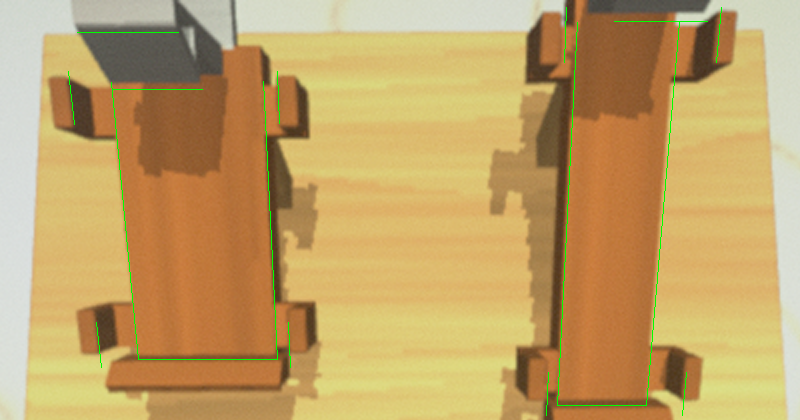

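Run:
```python
from fit import *
im,c=load("w_bay2"); _,c1=load("w_bay")
f=lambda *p:[((a+150)/2,b/2) for a,b in p]; g=lambda *p:[((a+390)/3,b/3) for a,b in p]
N=lambda h:([h-7.5,-12,29],[h-7.5,12,29])
ob=[("L",[-50,15,0],[30,15,0],f((558,380),(575,80))),("L",[-50,-15,0],[30,-15,0],f((650,380),(672,90))),
("S",[-35,23,0],[20,23,0],f((137,330),(117,140))),("S",[-35,-23,0],[20,-23,0],f((278,330),(266,120))),
("L",*N(58.5),f((640,12))),("S",*N(42.5),f((155,82)))]
ob1=[("L",*N(58.5),g((675,55))),("S",*N(42.5),g((160,126))),("L",[-50,15,0],[30,15,0],g((574,380),(590,180))),("L",[-50,-15,0],[30,-15,0],g((664,380),(688,180))),("S",[-35,23,0],[20,23,0],g((143,350),(117,180))),("S",[-35,-23,0],[20,-23,0],g((286,350),(272,150)))]
F=lambda q:np.r_[res(q,c,ob),res(q,c1,ob1)]
for G in (lambda q:res(q,c,ob),lambda q:res(q,c1,ob1),F):
    r=least_squares(G,[563,131,9],loss="soft_l1"); print(r.x.round(2),bays(r.x)[1].round(1),r.fun.round(1))
np.save("rack.npy",r.x)
# go above long case
L,S,R=bays(r.x); print(delta([494.4,-96.4,120],down(-11.9)), pose())
```

```text
[564.03 130.85   9.44] [542.4 261.1  52. ] [-0.8  0.5  0.5 -0.  -0.1 -0.6  0.5 -0.1  0.   0.1]
[563.73 130.82   9.09] [542.9 261.2  52. ] [ 0.1 -0.4 -0.5 -0.2 -1.2 -1.6  0.4  1.1  0.3  1.4]
[563.93 130.86   9.33] [542.5 261.1  52. ] [-0.6  0.4  0.7 -0.1 -0.  -0.7  0.7 -0.1  0.2 -0.2 -0.2  0.1 -0.7 -0.1
 -1.3 -1.5  0.3  1.2  0.2  1.5]
(array([  0.3, 279.9, -28.4]), array([ -3.7 , -19.91,  20.63])) (array([460.20583928, 181.56734242,  93.40875153]), array([[ 9.27469446e-01,  1.55586971e-01,  3.39989883e-01],
       [ 1.45830721e-01, -9.87821937e-01,  5.42330401e-02],
       [ 3.44287419e-01, -7.18518055e-04, -9.38864025e-01]]))
```

```bash
python3 -m crank '-1 0 0 -20 0 -10 0;-1 0 0 -20 0 -10 0;-1 0 56 0 0 0 0;-1 0 56 0 0 0 0;-1 0 56 0 0 0 0;-1 0 56 2 0 0 0;-1 0 56 3 0 0 0;-1 0 0 5 0 0 10.4;-1 0 0 5 0 0 10.4;-1 0 0 0 0 0 0'
python3 -m crank '-1 0 0 0 0 0 0'
python3 - <<'E'
from fit import *
print(delta([494.4,-96.4,15],down(-11.9)))
E
```

```text
time_s: 6.98
ee_pos: [492.9, -98.6, 115.3]
ee_rot: [-179.9, -0.4, -11.8]
force: [0.1, -0.4, 0.9]
gripper_width: 91.1
gripper_force: 0.0
time_s: 7.1
ee_pos: [492.4, -98.1, 115.4]
ee_rot: [-179.9, -0.4, -11.7]
force: [0.2, 0.8, -0.1]
gripper_width: 91.3
gripper_force: 0.0
(array([  0.8,  -1.9, 100.4]), array([-0.08, -0.43,  0.18]))
```

```bash
python3 -m crank '-1 1 -2 50 0 0.4 0;-1 0 0 40 0 0 0;-1 0 0 10 0 0 0;-1 0 0 0 0 0 0;0.3 0 0 0 0 0 0;1 0 0 0 0 0 0;1 0 0 0 0 0 0;1 0 0 0 0 0 0;1 0 0 0 0 0 0;1 0 0 0 0 0 0' 40
python3 -m crank '1 0 0 0 0 0 0;1 0 0 0 0 0 0'
```

```text
time_s: 8.35
ee_pos: [493.6, -96.2, 14.9]
ee_rot: [-179.9, -0.8, -11.9]
force: [-0.1, 0.4, 1.0]
gripper_width: 37.9
gripper_force: 40.0
time_s: 8.6
ee_pos: [493.6, -96.2, 14.9]
ee_rot: [-179.9, -0.8, -11.9]
force: [-0.2, -0.5, 0.0]
gripper_width: 37.9
gripper_force: 40.0
```

```bash
python3 -m crank '1 0 0 -20 0 0 0;1 0 0 -50 0 0 0;1 0 0 -55 0 0 0;1 0 0 0 0 0 0;1 0 0 0 0 0 0'
python3 - <<'E'
from fit import *
im,c=shot("hold"); p,R=pose(); print(p)
for zt in (-11,):
    print("top far corners pred", [proj(p+R@[56+.7,y,zt],c).round(1).tolist() for y in (-19,19)])
cv2.imwrite("pics/hold_v.png",cv2.resize(im[90:240,180:380],None,fx=4,fy=4,interpolation=cv2.INTER_CUBIC))
L,S,Rb=bays(np.load("rack.npy"));T=Rb@np.diag([1,-1,-1])
print(delta(L+Rb@[0,0,100],T),L+Rb@[0,0,100])
E
```

```text
time_s: 9.22
ee_pos: [491.2, -95.8, 139.2]
ee_rot: [-179.9, -0.7, -11.9]
force: [-0.5, 0.0, -1.0]
gripper_width: 37.7
gripper_force: 40.0
[490.75601205 -95.71182593 138.46078594]
top far corners pred [[[234.5, 150.9]], [[324.2, 150.9]]]
(array([  -6.8, -224.4,   -7.4]), array([  3.75,  19.18, -20.96])) [530.1771797  125.32074151 145.96926208]
```

View pics/hold_v.png

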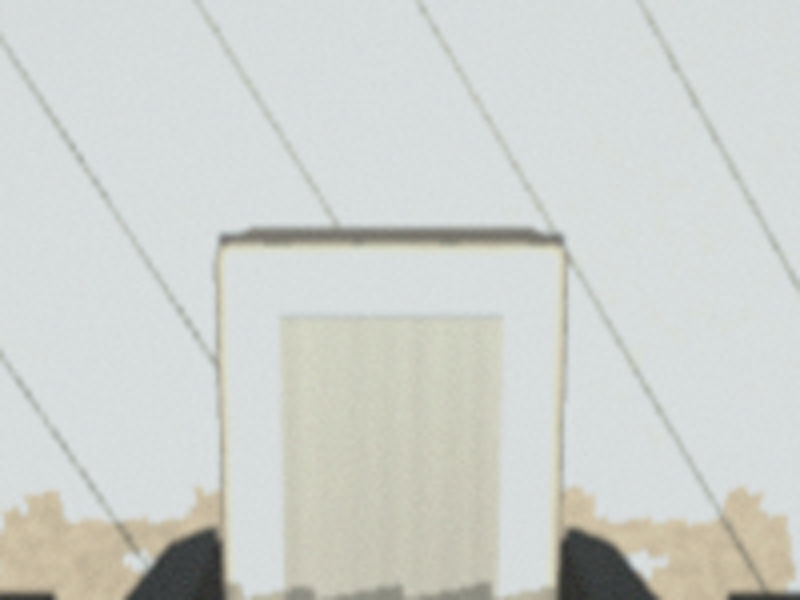

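```bash
python3 -m crank '1 -2 -56 -6 0 0 0;1 -2 -56 -6 0 0 0;1 -2 -56 -5 0 0 0;1 -2 -56 0 0 0 0;1 0 0 0 0 0 -10.6;1 0 0 0 0 0 -10.6;1 0 0 0 0 10 0;1 0 0 0 0 10 0;1 0 0 0 0 0 0;1 0 0 0 0 0 0'
cat > rel.py <<'E'
from fit import *
import sys
b=sys.argv[1]; L,S,Rb=bays(np.load("rack.npy")); O=L if b=="L" else S
T=Rb@np.diag([1,-1,-1]); p,R=pose()
print("tcp in bay",(Rb.T@(p-O)).round(2),"rotvec tool->bay",Ro.from_matrix(R.T@T).as_rotvec(degrees=True).round(2),"F bay",(Rb.T@env.state()["force"]).round(1), "w",round(env.state()["gripper_width"],1),env.state()["time_s"])
E
python3 rel.py L
```

```text
time_s: 10.52
ee_pos: [531.4, 125.2, 157.1]
ee_rot: [179.8, -20.7, 9.4]
force: [-0.1, -0.2, -0.7]
gripper_width: 37.8
gripper_force: 40.0
tcp in bay [  4.94  -0.33 110.08] rotvec tool->bay [ 0.21 -0.68  0.08] F bay [-0.3 -0.2 -0.6] w 37.8 10.525
```

```bash
python3 -m crank '1 -7 0 26 0 0 0;1 0 0 24 0 0 0;1 0 0 0 0 0 0;1 0 0 0 0 0 0' 50 >/dev/null; python3 rel.py L
```

```text
tcp in bay [-0.97 -0.56 60.51] rotvec tool->bay [ 0.21 -0.8   0.07] F bay [-0.1 -0.6 -0.7] w 38.0 11.025
```

```bash
python3 -m crank '1 -1 0 8 0 0 0;1 0 0 4 0 0 0;1 0 0 0 0 0 0;1 0 0 0 0 0 0' >/dev/null; python3 rel.py L
python3 -m crank '1 0 0 6 0 0 0;1 0 0 4 0 0 0;1 0 0 0 0 0 0;1 0 0 0 0 0 0' >/dev/null; python3 rel.py L
```

```text
tcp in bay [-3.66 -0.61 48.48] rotvec tool->bay [ 0.21 -0.74  0.09] F bay [-1.  -0.2 -1. ] w 37.4 11.525
tcp in bay [-4.13 -0.69 37.99] rotvec tool->bay [ 0.22 -0.65  0.09] F bay [-1.6  0.1 -1.3] w 37.9 12.025
```

```bash
python3 -m crank '1 2 0 4 0 0 0;1 0 0 4 0 0 0;1 0 0 0 0 0 0;1 0 0 0 0 0 0' >/dev/null; python3 rel.py L
python3 -m crank '1 0 0 4 0 0 0;1 0 0 4 0 0 0;1 0 0 0 0 0 0;1 0 0 0 0 0 0' >/dev/null; python3 rel.py L
```

```text
tcp in bay [-1.88 -0.69 30.11] rotvec tool->bay [ 0.22 -0.68  0.09] F bay [-3.3  0.1 -2.1] w 37.5 12.525
tcp in bay [-1.71 -0.72 22.11] rotvec tool->bay [ 0.21 -0.68  0.08] F bay [-2.5 -0.2 -2.2] w 37.8 13.025
```

```bash
python3 -m crank '1 0 0 4 0 0 0;1 0 0 2 0 0 0;1 0 0 0 0 0 0;1 0 0 0 0 0 0' >/dev/null; python3 rel.py L
python3 -m crank '1 0 0 1.5 0 0 0;1 0 0 0 0 0 0;1 0 0 0 0 0 0' >/dev/null; python3 rel.py L
```

```text
tcp in bay [-0.3  -0.71 16.56] rotvec tool->bay [ 0.21 -0.84  0.08] F bay [-0.8 -0.1 -0.4] w 37.8 13.525
tcp in bay [-0.47 -0.72 15.48] rotvec tool->bay [ 0.21 -0.83  0.08] F bay [ 0.3 -0.   6.1] w 37.7 13.9
```

```bash
python3 -m crank '1 0 0 1.5 0 0 0;1 0 0 1 0 0 0;1 0 0 0 0 0 0' >/dev/null; python3 rel.py L
python3 -m crank '0 0 0 -1 0 0 0;-1 0 0 0 0 0 0;-1 0 0 0 0 0 0;-1 0 0 0 0 0 0;-1 0 0 -15 0 0 0;-1 0 0 -40 0 0 0;-1 0 0 -50 0 0 0;-1 0 0 0 0 0 0;-1 0 0 0 0 0 0' >/dev/null; python3 rel.py L
```

```text
tcp in bay [-0.48 -0.74 15.4 ] rotvec tool->bay [ 0.21 -0.88  0.07] F bay [-5.1 -0.6 32.2] w 37.4 14.275
tcp in bay [ -2.91  -0.39 118.65] rotvec tool->bay [ 0.21 -0.74  0.09] F bay [-0.3  0.3 -0.3] w 91.1 15.4
```

```bash
python3 -m crank '-1 -40 0 0 0 0 0;-1 -45 0 0 0 0 0;-1 0 0 0 0 0 0;-1 0 0 0 0 0 0' >/dev/null
python3 - <<'E'
from fit import *
im,c=shot("l_done"); d=cv2.convertScaleAbs(im,alpha=0.9); d=draw(im,c,np.load("rack.npy"),1)
q=np.load("rack.npy"); u=proj(model(q,"L",[0,0,20]),c)[0]; print(u)
x=int(u[0]); x0=max(0,x-100); cv2.imwrite("pics/ldv.png",cv2.resize(im[0:220,x0:x0+200],None,fx=2.7,fy=2.7,interpolation=cv2.INTER_CUBIC))
print(x0,"nose pred",proj(model(q,"L",[[51,-12,29],[51,12,29],[60,-12,47],[60,12,47]]),c).round(1).tolist(),"case top ends",proj(model(q,"L",[[-56,0,26],[56,0,26]]),c).round(1).tolist())
print(delta([549.5,-265.6,130],down(12.5)))
E
```

```text
[276.99519954  94.59289964]
176 nose pred [[295.9, 10.5], [258.5, 10.3], [297.8, -16.0], [256.9, -16.2]] case top ends [[276.8, 175.2], [277.2, 3.3]]
(array([ 38.3, 388.5,  18.7]), array([  0.8 , -20.78,  -3.09]))
```

View pics/ldv.png

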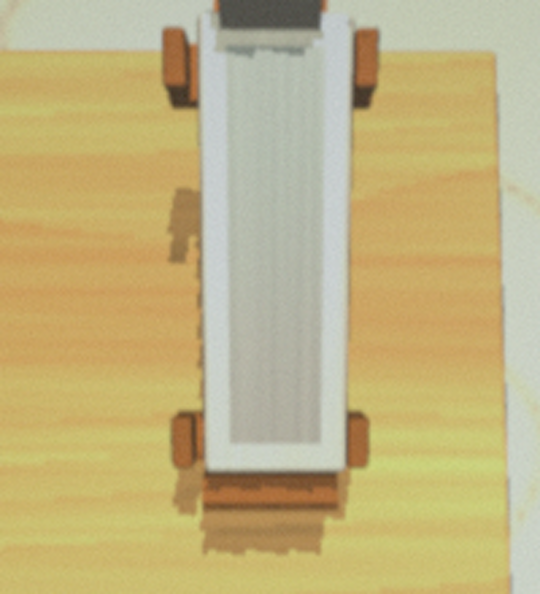

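```bash
python3 -m crank '-1 0 0 0 0 -10.4 0;-1 0 0 0 0 -10.4 0;-1 0 50 0 0 0 0;-1 0 50 0 0 0 0;-1 0 50 0 0 0 0;-1 0 50 0 0 0 0;-1 0 0 0 0 0 0' >/dev/null
python3 - <<'E'
from fit import *
print(delta([549.5,-265.6,100],down(12.5)),pose()[0])
E
```

```text
(array([ 43.1, 184.6,  34.1]), array([ 0.3 , -0.03, -3.44])) [477.80602736 -89.91270673 133.0893874 ]
```

```bash
python3 -m crank '-1 11 46 0 0 0 0;-1 11 46 0 0 0 0;-1 11 46 0 0 0 0;-1 10 46 10 0 0 0;-1 0 0 20 0 0 -3.4;-1 0 0 0 0 0 0;-1 0 0 0 0 0 0' >/dev/null
python3 - <<'E'
from fit import *
print(delta([549.5,-265.6,15],down(12.5)),pose()[0])
E
```

```text
(array([-0.1,  4.6, 89.2]), array([0.23, 0.04, 0.25])) [ 548.61616921 -260.73987592  104.15570444]
```

```bash
python3 -m crank '-1 0 4.5 45 0 0 0;-1 0 0 34 0 0 0;-1 0 0 10 0 0 0;-1 0 0 0 0 0 0;0 0 0 0 0 0 0;1 0 0 0 0 0 0;1 0 0 0 0 0 0;1 0 0 0 0 0 0;1 0 0 0 0 0 0;1 0 0 0 0 0 0' 40
python3 -c "
from fit import *
print(pose()[0],delta([549.5,-265.6,15],down(12.5)))"
python3 -m crank '1 0 0 -20 0 0 0;1 0 0 -50 0 0 0;1 0 0 -55 0 0 0;1 0 0 0 0 0 0;1 0 0 0 0 0 0'
python3 - <<'E'
from fit import *
im,c=shot("hold2"); p,R=pose()
print("pred", [proj(p+R@[40,y,-11],c).round(1).tolist() for y in (-27,27)])
g=cv2.cvtColor(im,cv2.COLOR_BGR2GRAY).astype(int)
print(g[145:215,250:300].mean(1).round().astype(int).tolist())
print(g[192:200,205:235].mean(0).round().astype(int).tolist()); print(g[192:200,325:355].mean(0).round().astype(int).tolist())
L,S,Rb=bays(np.load("rack.npy"));T=Rb@np.diag([1,-1,-1])
print(delta(S+Rb@[0,0,110],T),S+Rb@[0,0,110])
E
```

```text
time_s: 18.95
ee_pos: [549.0, -266.4, 15.1]
ee_rot: [179.8, 0.1, 12.7]
force: [-1.3, 0.4, 3.9]
gripper_width: 54.1
gripper_force: 39.8
[ 549.02154846 -266.41090714   15.11103162] (array([ 0.6, -0.7,  0.1]), array([0.24, 0.06, 0.23]))
time_s: 19.58
ee_pos: [548.1, -265.3, 138.7]
ee_rot: [179.9, 0.2, 12.7]
force: [0.7, 0.7, -1.1]
gripper_width: 53.5
gripper_force: 39.8
pred [[[215.4, 189.8]], [[339.4, 189.8]]]
[217, 217, 217, 217, 217, 217, 217, 217, 217, 217, 217, 217, 217, 217, 217, 217, 217, 217, 217, 217, 217, 217, 217, 217, 217, 217, 217, 217, 217, 217, 217, 218, 215, 190, 141, 118, 115, 111, 103, 106, 116, 121, 138, 175, 205, 215, 217, 218, 218, 218, 217, 218, 218, 218, 217, 218, 218, 218, 218, 217, 210, 199, 196, 196, 196, 196, 196, 196, 195, 196]
[218, 217, 218, 217, 218, 217, 218, 218, 218, 218, 218, 210, 187, 197, 212, 217, 217, 218, 217, 218, 218, 218, 218, 218, 218, 217, 218, 218, 218, 217]
[218, 218, 218, 218, 217, 218, 217, 218, 218, 218, 218, 217, 216, 206, 192, 203, 216, 218, 218, 218, 218, 217, 218, 218, 218, 218, 214, 194, 190, 213]
(array([  73.3, -516.7,  -18.6]), array([-0.5 , 20.24,  3.39])) [505.41252503 255.0219738  155.36618829]
```

```bash
python3 -m crank '1 8 -57.4 -5 0 0 0;1 8 -57.4 -5 0 0 0;1 8 -57.4 -5 0 0 0;1 8 -57.4 -4 0 0 0;1 8 -57.4 0 0 0 0;1 8 -57.4 0 0 0 0;1 8 -57.4 0 0 0 0;1 8 -57.4 0 0 0 0;1 8 -57.4 0 0 0 0;1 0 0 0 0 0 3.4' 50 >/dev/null
python3 -m crank '1 0 0 0 0 10.1 0;1 0 0 0 0 10.1 0;1 0 0 0 0 0 0;1 0 0 0 0 0 0'; python3 rel.py S
```

```text
time_s: 21.38
ee_pos: [506.5, 254.6, 156.7]
ee_rot: [179.8, -20.1, 9.4]
force: [0.4, -0.0, -0.9]
gripper_width: 53.6
gripper_force: 49.8
tcp in bay [  1.35  -0.6  110.89] rotvec tool->bay [ 0.21 -0.06  0.07] F bay [ 0.  -0.1 -1. ] w 53.6 21.375
```

```bash
python3 -m crank '1 -2 -0.8 30 0 0 0;1 0 0 25 0 0 0;1 0 0 5 0 0 0;1 0 0 0 0 0 0;1 0 0 0 0 0 0' >/dev/null; python3 rel.py S
```

```text
tcp in bay [-0.99 -0.31 51.73] rotvec tool->bay [ 0.21 -0.17  0.06] F bay [-1.5  0.6 -1. ] w 53.8 22.0
```

```bash
python3 -m crank '1 0 -0.4 6 0 0 0;1 0 0 6 0 0 0;1 0 0 0 0 0 0;1 0 0 0 0 0 0' >/dev/null; python3 rel.py S
python3 -m crank '1 0 0 5 0 0 0;1 0 0 4 0 0 0;1 0 0 0 0 0 0;1 0 0 0 0 0 0' >/dev/null; python3 rel.py S
```

```text
tcp in bay [-2.13 -0.06 38.93] rotvec tool->bay [ 0.23 -0.07  0.09] F bay [-2.3  0.4 -2. ] w 53.7 22.5
tcp in bay [-1.87 -0.11 30.  ] rotvec tool->bay [ 0.23 -0.1   0.08] F bay [-2.7  0.4 -2.1] w 53.9 23.0
```

```bash
python3 -m crank '1 0.5 0 5 0 0 0;1 0 0 4 0 0 0;1 0 0 0 0 0 0;1 0 0 0 0 0 0' >/dev/null; python3 rel.py S
python3 -m crank '1 0 0 4 0 0 0;1 0 0 1 0 0 0;1 0 0 0 0 0 0;1 0 0 0 0 0 0' >/dev/null; python3 rel.py S
python3 -m crank '1 0 0 1.5 0 0 0;1 0 0 0 0 0 0;1 0 0 0 0 0 0' >/dev/null; python3 rel.py S
```

```text
tcp in bay [-1.36 -0.12 21.02] rotvec tool->bay [ 0.22 -0.1   0.09] F bay [-2.8  1.1 -3. ] w 53.9 23.5
tcp in bay [-0.4   0.09 16.46] rotvec tool->bay [ 0.19 -0.21  0.08] F bay [ 0.3 -0.3 -1.3] w 53.6 24.0
tcp in bay [-0.42  0.09 15.6 ] rotvec tool->bay [ 0.19 -0.22  0.08] F bay [-0.9  0.2  5.1] w 53.7 24.375
```

```bash
python3 -m crank '1 0 0 1.5 0 0 0;1 0 0 1 0 0 0;1 0 0 0 0 0 0' >/dev/null; python3 rel.py S
python3 -m crank '0 0 0 -1 0 0 0;-1 0 0 0 0 0 0;-1 0 0 0 0 0 0;-1 0 0 0 0 0 0;-1 0 0 -15 0 0 0;-1 0 0 -40 0 0 0;-1 0 0 -50 0 0 0;-1 -45 25 0 0 0 0;-1 -40 25 0 0 0 0;-1 0 0 0 0 0 0' >/dev/null
python3 -m crank '-1 0 0 0 0 0 0'>/dev/null; python3 rel.py S
python3 - <<'E'
from fit import *
im,c=shot("s_done"); cv2.imwrite("pics/sdv.png",cv2.resize(im[0:240,80:420],None,fx=2.3,fy=2.3,interpolation=cv2.INTER_CUBIC))
q=np.load("rack.npy"); print("nose pred",[((proj(model(q,b,[h,0,29]),c)[0]-[80,0])*2.3).round().tolist() for b,h in (("L",51),("S",35))])
E
```

```text
tcp in bay [-0.36  0.05 15.54] rotvec tool->bay [ 0.2  -0.27  0.06] F bay [-6.5 -0.6 28.4] w 53.8 24.75
tcp in bay [-84.62 -49.34 119.08] rotvec tool->bay [ 0.15 -0.31  0.06] F bay [-0.2  1.  -0.5] w 91.0 26.125
nose pred [[749.0, 33.0], [282.0, 93.0]]
```

View pics/sdv.png

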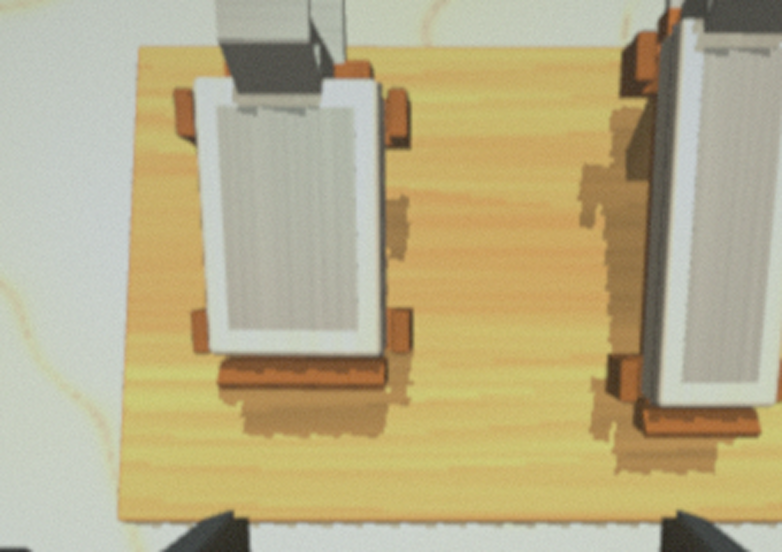

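Both tins lie under their shut noses: the short nose tip is at (278,93), where it was predicted shut, and the long nose tip is at (745,33). Both lie flat between their cheeks, and the arm is clear.

```bash
python3 -c "
from workcell import env
print(env.job_done())"
```

```text
the job is handed in; nothing more can be done
None
```

Both nib cases lie flat in their own bays with the latches shut over their ends. The other things were not touched, and I handed the job in at about 26 s of the 61 s allowed.

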